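Slide a slate coaster home under the spring clip of a marking base

TASK

Get the slate coaster that lies on the wooden marking base clamped for marking: with one fingertip press the clip's thumb bar down and keep it down, while the other fingertip pushes the slate along its runners, under the raised lip, fully home against the end stop. Then let the thumb bar up so that the lip clamps the slate, and move clear. Only press and push: do not pick the slate up, and leave the things standing around where they are.

Things in the scene. Friction and masses are not known exactly. Their poses are not given: they have to be found in the camera images.
- base: marking base: fixed pale wooden block 180 (x) x 104 (y) mm, turned up to 0.45 rad. Origin on the worktop; the wood spans x -105 to 75, y -50 to 54 mm; z up; x axis along the runners from the open end (robot side) to the end stop. Runner tops z = 20 mm. Hinge of the clip along x at y = 46, z = 30 mm (lugs to z = 36). The thumb bar is beyond the wood, over bare worktop
- slot (a point): centre of the finger slot between the two runners, at base x = 0, y = 0, at the height of the runner tops (z = 20 mm). The slot is 36 mm wide (runners at y = 18 to 40 mm either side), its floor 12 mm lower, open at the base's -x end, so a fingertip can go down in it behind the slate. Guides at y = -36 (top z = 26) and +36 mm (top z = 23) leave the slate 2 mm a side
- stop (a point): middle of the end stop's face, at base x = 64 mm, y = 0, at the height of the runner tops; the stop rises 6 mm above them. The slate is home when its far edge meets it
- slate: dark slate coaster lying loose across the two runners, 66 (x) x 68 (y) x 6 mm, about 80 g. Origin: centre of its underside, axes as the base's (turned at most 0.02 rad). It starts with its centre at about base x = -45 to -15 mm, short of the clip lip; home, its centre is at about x = 31 mm. (Another slate coaster, lying on the worktop, is a bystander)
- thumb_bar (a point): the clip's steel bar, 22 mm wide, 12 thick, rounded, on the +y side along base x; its flat top is level at q = 0.5. The point is its centre line at base x = 0; it spans x = -105 to 35 mm and may be pressed, or slid along, anywhere. At joint q its centre line is at base y = 46 + 27 cos q, z = 30 - 27 sin q mm: mid top at z = 36 released, 23 at q = 0.5, 17.6 at q = 0.75. Its arms stay below its top when pressed
- clip_lip (a point): the clip's flat steel lip, 38 mm long, spanning base x = 22 to 60 mm and y = 22 to 30 mm, on the far side of the hinge from the thumb bar: it rises as the bar goes down. The point is the middle of its underside. Released and empty, its underside is 3 mm above the runner tops, so the 6 mm slate cannot enter; at joint 0.3 it is more than 7 mm above them
- clip (a joint): angle of the spring clip in rad: 0 released and empty, about 0.15 to 0.2 when the lip rests on the slate, 0.75 thumb bar at its lower stop. The slate passes freely from 0.3 up. A spring returns it: about 2 N on the bar starts it, about 7 N holds it at the stop
- spare_coaster: bystander, leave alone: spare slate coaster 67 x 67 x 6 mm on the worktop on the base's -y side; origin at the centre of its underside
- steel_cup: bystander, leave alone: steel cup with strap handle, 92 mm high, on the base's -y side; origin at the centre of its underside
- matchbox: bystander, leave alone: matchbox 36 x 54 x 15 mm on the base's +y side; origin at the centre of its underside
- tealight: bystander, leave alone: tealight 40 mm wide, 44 mm high with its flame, on the base's +y side; origin at the centre of its underside
- votive: bystander, leave alone: votive glass 74 mm wide, 43 mm high, on the base's +y side; origin at the centre of its underside

How it is judged:
On the way, in this order (a step that is already met when the one before it is completed fails the run):
1. a finger holds the thumb bar down (clip at least 0.3 rad) while the slate is still short of the lip (value of joint clip above 0.3 rad and contact force between the fingers and clip above 0.5 N and x of slate in the frame of base below -0.008 m), for 0.1 s.
2. the slate is pushed home while a finger still holds the thumb bar down (value of joint clip above 0.3 rad and contact force between the fingers and clip above 0.5 N and x of slate in the frame of base between 0.0275 and 0.033 m and y of slate in the frame of base between -0.005 and 0.005 m and z of slate in the frame of base between 0.0175 and 0.0225 m and angle between the x axis of slate and the x axis of base, either way round below 0.08 rad), for 0.1 s.
At the end, for the whole second after the job is handed in: the slate lies flat on the runners, at rest, centre at base x = 27.5 to 33 mm (within about 3.5 mm of the end stop), within 5 mm of the centre line and 0.08 rad of square; the thumb bar is released and the lip clamps the slate (clip joint 0.08 to 0.27 rad, more than 0.8 N on the slate) (x of slate in the frame of base between 0.0275 and 0.033 m and y of slate in the frame of base between -0.005 and 0.005 m and z of slate in the frame of base between 0.0175 and 0.0225 m and angle between the x axis of slate and the x axis of base, either way round below 0.08 rad and value of joint clip between 0.08 and 0.27 rad and contact force between clip and slate above 0.8 N and linear speed of slate below 0.02 m/s); the robot touches nothing.
It fails at once if the slate is lifted (over 10 mm above the runners) or tipped (over 0.25 rad) (z of slate in the frame of base above 0.03 m or angle between slate's own z axis and vertical above 0.25 rad).
It fails at once if a bystander (spare coaster, cup, matchbox, tealight, votive glass) is moved more than 15 mm or knocked over (distance of any of spare_coaster, steel_cup, matchbox, tealight, votive from where it was at the start of the episode above 0.015 m or angle between any of spare_coaster, steel_cup, matchbox, tealight, votive's own z axis and vertical above 0.3 rad).
It also fails if it takes over 51 s, if anything falls off the work surface, if the arm or the gripper's body presses on something with over 40 N, if the wrist force passes 120 N, or if a joint passes its speed limit or range.

ROBOT

A 6-joint arm with a two-finger parallel gripper is mounted at the origin on a cart in front of the work surface, level with it; the furniture and walls round the work are solid. World frame = base frame: x ahead of the robot, y to its left, z up, the work surface at z = 0. Lengths are in m, angles in rad, forces in N, time in s.
With the tool pointing down it reaches from about 0.35 to 0.925 m from the base axis. Payload 6.4 kg.
Tool frame: the origin (TCP) lies midway between the tips of the shut fingers; the grasp point (between the pads) lies 19 mm behind it; z points along the fingers, y is the line along which they close (so a half turn about z gives the same grasp; the last joint's range is limited). The gripper opens to 94 mm and grips with 3 to 60 N. Pads are 16 mm wide; open, the fingers measure 119 mm over their backs; the gripper's body (75 mm by 177 mm) begins 78 mm behind the grasp point.
Start: joints at [1.147, 0.245, 1.558, -0, 1.339, -0.174], TCP at [0.161, 0.63, 0.205] pointing down, gripper open.
Joint ranges: [-3.13, 3.13], [-1.02, 2.26], [0.13, 2.54], [-0.95, 4.09], [0.21, 2.88], [-2.74, 2.74]. Speed limits (rad/s): [2.57, 2.57, 3.14, 3.14, 3.14, 3.14].

INTERFACE

Orientations are given as a unit quaternion [x, y, z, w].
In Python, from station import env gives the robot as it stands. The module is installed in compiled form; this text tells all that it offers.
- The arm moves only by the tool arm_command, never from a script. Its argument "motion" is one flat list of numbers, 6 for each row, row after row: the shift along the tool's x, y, z in m, then the turn, a rotation vector about the tool's x, y, z in rad. In form: [tx, ty, tz, ax, ay, az, tx, ty, tz, ax, ay, az, ...]. A call has 1 to 20 rows; each row shifts and turns the commanded pose from where the row before left it, along the tool's axes as they then stand; what a row does not reach is not made up. A row lasts 1/12 s, in which the tool goes at most 41.7 mm and 7.16 degrees, less where a joint would pass 70% of its speed; a pose out of reach is approached as far as the arm can. A call is refused whole if a number of a shift passes 0.0417 or a number of a turn 0.125, either way. A call with a gripper value outside its range is refused whole. "jaw" is the closure, from 0 (fully open) to 1 (shut), set as the call begins (left out, the last holds). The fingers move at their own pace and stop on an object; "force" is the grip in N (left out, the last holds). Time passes only in rows, so rows that do not move let the fingers close. It gives the time, the measured TCP pose, the force, the opening and the grip force at its end, in the units of the state.
- env.get_state(): the state, without advancing time (a new reading comes with each control period).
- env.capture(name): name is "side" or "top"; returns (picture, depth): 420x560x3 uint8, blue, green, red; 420x560 float32, m along the optical axis (not along the pixel's ray), 0 where there is no reading.
- env.camera_params(name): a dict with "fx", "fy", "cx", "cy" (pixels), "rvec" (rotation vector, rad) and "tvec" (3), from world to camera coordinates, as OpenCV has them. Camera axes: x right, y down, z forward; pixel columns grow to the right and rows downward; lengths in m; the calibration is good to about 2 mm. A picture is of the moment at which its call begins. camera_params takes no time and is no camera call.
- env.finish_job(): hands the job in; it is judged then, once.
The state is a dict: "t": time; "qpos": joint angles; "dq": joint speeds; "effort": joint torques, N m; "tcp_pos": TCP position; "tcp_rot": TCP orientation; "wrist_force": force on the tool from outside, world axes, zero at the start; "moment": the same for the moment, N m; "grip_width": finger opening in m; "finger_force": force on a finger pad.
Only numpy, scipy, OpenCV 4.12 (cv2) and the standard library are available. Lean on these libraries where they do the work, as an engineer would, in place of code of your own. Each camera call takes 0.05 s, during which the arm holds its last target. There are 200 camera calls.

## Working session

There is one attempt and no reset: what is moved stays moved. The work goes in short steps, Python scripts to look and compute and a tool call to move; the robot and the scene stay as the last step left them, time stands still between calls to the robot, and variables do not carry over. Pictures are saved under pics/ and viewed, at most 10 in all, crops included, and the job is handed in when it is done.

Besides the shell and the picture viewer there is one more tool, called as name(argument=value, ...) on one line, values as JSON. arm_command: Moves the arm, as the interface text tells. Its arguments: {"type":"object","properties":{"motion":{"type":"array"},"jaw":{"type":"number"},"force":{"type":"number"}},"required":["motion"]}

```bash
mkdir -p pics
python3 - <<'E'
from station import env
import cv2,numpy as np
s=env.get_state();print(s)
for n in("top","side"):
    p,d=env.capture(n);cv2.imwrite(f"pics/{n}0.png",p);np.save(f"{n}0.npy",d);np.save(f"{n}0p.npy",p)
    print(env.camera_params(n))
E
```

```text
{'t': 0.0, 'qpos': array([ 1.14688496e+00,  2.45788094e-01,  1.55897748e+00, -2.99245549e-05,
        1.33872842e+00, -1.74119815e-01]), 'dq': array([ 0.00135889, -0.00102824, -0.00178681,  0.00119074, -0.00352892,
       -0.00075025]), 'effort': array([-7.98655456e-04, -4.15808487e+01, -3.14615858e+01,  6.85620401e-02,
        3.29086266e-02, -1.32427072e-04]), 'tcp_pos': array([0.16044677, 0.62927038, 0.20438164]), 'tcp_rot': array([ 1.24567840e-01,  9.92210638e-01, -9.12775448e-04, -2.66136433e-04]), 'wrist_force': array([-0.11416107, -1.35999627, -0.39532074]), 'moment': array([-0.00783852, -0.01595952, -0.03154904]), 'finger_force': 0.0, 'grip_width': 0.09414832656790154}
{'fx': 513.4606908100276, 'fy': 513.4606908100276, 'cx': 278.061336831877, 'cy': 207.63805737529393, 'rvec': array([ 2.07108323, -2.14325746,  0.22362092]), 'tvec': array([0.07730449, 0.58868097, 0.89528063])}
{'fx': 479.6907162697366, 'fy': 479.6907162697366, 'cx': 276.0108569151155, 'cy': 211.4129976260274, 'rvec': array([ 0.17184222, -2.81733912,  1.2989845 ]), 'tvec': array([0.60551111, 0.06096031, 1.08222679])}
```

View pics/top0.png

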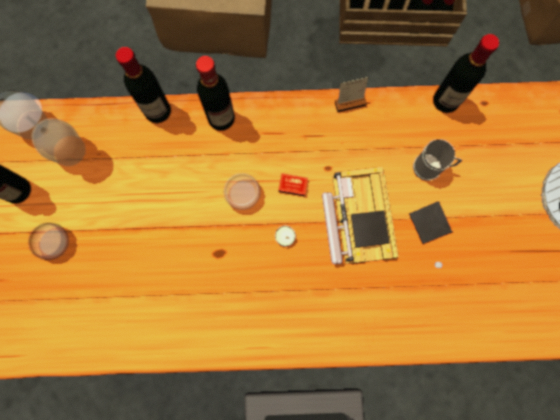

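View pics/side0.png

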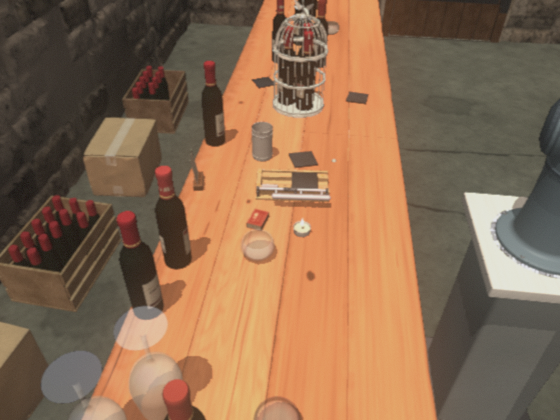

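The top view shows the base at about (335–397, 170–263), the loose slate at (370,229), the thumb bar from (325,195) to (338,265), and the tealight at (286,237). The matchbox is at (293,185), the votive at (243,193), the cup at (433,160) and the spare coaster at (431,222). The side view agrees.

```bash
cat > h.py <<'E'
import cv2,numpy as np
from station import env
def ray(n,uv,z):
    c=env.camera_params(n);R=cv2.Rodrigues(c['rvec'])[0];o=-R.T@c['tvec']
    uv=np.atleast_2d(np.array(uv,float));d=np.c_[(uv[:,0]-c['cx'])/c['fx'],(uv[:,1]-c['cy'])/c['fy'],np.ones(len(uv))]@R
    return o+d*((z-o[2])/d[:,2])[:,None]
def proj(n,P):
    c=env.camera_params(n);K=np.array([[c['fx'],0,c['cx']],[0,c['fy'],c['cy']],[0,0,1]])
    return cv2.projectPoints(np.atleast_2d(np.array(P,float)),c['rvec'],c['tvec'],K,None)[0][:,0]
def depthz(n,d,u,v):
    c=env.camera_params(n);R=cv2.Rodrigues(c['rvec'])[0];z=d[v,u]
    return R.T@(np.array([(u-c['cx'])/c['fx']*z,(v-c['cy'])/c['fy']*z,z])-c['tvec'])
def big(m):
    n,l,s,c=cv2.connectedComponentsWithStats(m.astype(np.uint8));i=1+np.argmax(s[1:,4]);return l==i
def rect(m):
    ct=max(cv2.findContours(m.astype(np.uint8),cv2.RETR_EXTERNAL,cv2.CHAIN_APPROX_NONE)[0],key=cv2.contourArea)
    return cv2.minAreaRect(ct)
E
python3 - <<'E'
from h import *
p=np.load('top0p.npy');d=np.load('top0.npy')
def roi(m,x0,x1,y0,y1):
    r=np.zeros(m.shape,bool);r[y0:y1,x0:x1]=m[y0:y1,x0:x1];return r
hsv=cv2.cvtColor(p,cv2.COLOR_BGR2HSV)
def rep(name,m,z):
    m=big(m);r=rect(m);b=cv2.boxPoints(r);w=ray('top',b,z);v,u=np.nonzero(m);cu,cv=u.mean(),v.mean()
    print(name,m.sum(),r,'ctr',ray('top',(cu,cv),z)[0].round(4),'depthpt',depthz('top',d,int(cu),int(cv)).round(4))
    e=w[1]-w[0];f=w[2]-w[1];print('  sides',np.linalg.norm(e).round(4),np.linalg.norm(f).round(4),'ang',np.arctan2(e[1],e[0]).round(3),np.arctan2(f[1],f[0]).round(3));
    return w
V=hsv[...,2];S=hsv[...,1];H=hsv[...,0]
rep('slate',roi(V<75,348,393,205,252),.026)
rep('spare',roi(V<75,405,455,198,246),.006)
rep('bar',roi((S<80)&(V>130),318,345,188,270),.034)
rep('tealight',roi((S<110)&(V>120),270,300,222,252),.015)
rep('matchbox',roi((H<6)|(H>174),275,312,170,200),.015)
rep('cup',roi((S<110),412,465,135,185),.09)
for x in [(243,193),(243,206)]: print('votive',ray('top',x,.03))
c=p[160:275,225:465];cv2.imwrite('pics/c0.png',cv2.resize(c,None,fx=3.3,fy=3.3,interpolation=cv2.INTER_CUBIC))
E
```

```text
slate 763 ((370.7297058105469, 228.8783721923828), (31.235807418823242, 29.427419662475586), 80.53767395019531) ctr [ 0.5515 -0.1239  0.026 ] depthpt [ 0.5528 -0.1222  0.0256]
  sides 0.0572 0.0606 ang -1.438 -3.056
spare 735 ((430.41754150390625, 222.81442260742188), (30.460384368896484, 28.734298706054688), 66.03751373291016) ctr [ 0.5598 -0.2424  0.006 ] depthpt [ 0.5595 -0.2411  0.0093]
  sides 0.0582 0.0596 ang -1.188 -2.824
bar 782 ((333.5, 225.0), (74.0, 21.0), 90.0) ctr [ 0.5617 -0.0471  0.034 ] depthpt [ 0.5608 -0.0463  0.0389]
  sides 0.0407 0.1437 ang -1.606 3.081
tealight 306 ((285.0, 235.5), (19.0, 18.0), 90.0) ctr [0.5454 0.0455 0.015 ] depthpt [0.5446 0.0475 0.0284]
  sides 0.0351 0.0373 ang -1.605 3.101
matchbox 148 ((292.648681640625, 183.6081085205078), (22.522661209106445, 12.494322776794434), 9.462321281433105) ctr [0.6462 0.0272 0.015 ] depthpt [0.6467 0.0279 0.0141]
  sides 0.0256 0.0448 ang -0.195 -1.777
cup 1086 ((432.975341796875, 159.77047729492188), (29.832595825195312, 44.30076599121094), 50.19443130493164) ctr [ 0.6661 -0.2332  0.09  ] depthpt [ 0.6939 -0.26    0.0028]
  sides 0.0863 0.0552 ang -0.911 -2.552
votive [[0.62975897 0.12428818 0.03      ]]
votive [[0.60384828 0.12478334 0.03      ]]
```

View pics/c0.png

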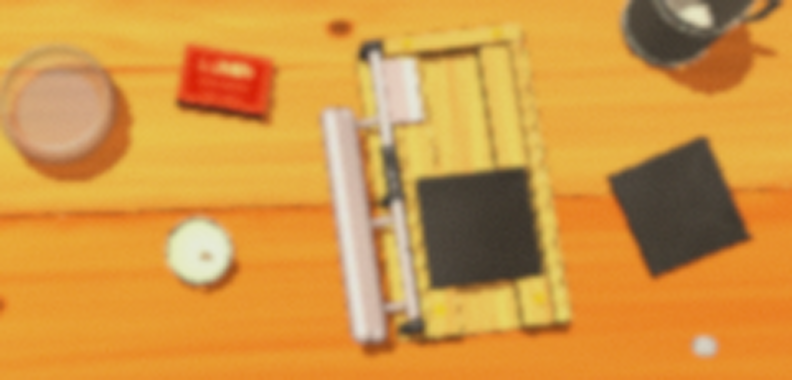

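The crop (3.3x, origin 225,160) has the bar edges running from (322–352,110) to (354–386,340). The slate corners are at (417,180), (528,168), (544,275) and (432,288), and the clip lip is near (405,90).

Run:
```python
from h import *
p=np.load('top0p.npy')
hsv=cv2.cvtColor(p,cv2.COLOR_BGR2HSV)
f=lambda L:np.array(L,float)/3.3+[225-.35,160-.35]
be=ray('top',f([(337,109),(370,341)]),.036); u=be[0]-be[1];L=np.linalg.norm(u);u/=L
print('bar len',L,'yaw',np.arctan2(u[1],u[0]),be)
s=ray('top',f([(417,180),(528,168),(544,275),(432,288)]),.026)
print('slate c',s.mean(0),[np.linalg.norm(s[i]-s[(i+1)%4]).round(4) for i in range(4)])
a=(s[0]-s[3])+(s[1]-s[2]);b=(s[0]-s[1])+(s[3]-s[2])
y1,y2=np.arctan2(a[1],a[0]),np.arctan2(-b[0],b[1]);print('slate yaws',y1,y2)
# mask bar line fit
m=np.zeros(p.shape[:2],bool);r=np.s_[188:270,318:345];m[r]=((hsv[...,1]<80)&(hsv[...,2]>130))[r]
c=[]
for v in range(200,258):
    uu=np.nonzero(m[v])[0]
    if len(uu): 
        g=np.split(uu,np.nonzero(np.diff(uu)>1)[0]+1)[0]; c.append(((g[0]+min(g[-1],g[0]+10))/2 if len(g)>10 else g.mean(),v))
w=ray('top',c,.036);k=np.polyfit(w[:,0],w[:,1],1);print('mask bar yaw',np.arctan(k[0]),'y at x=.56',np.polyval(k,.56))
wc=ray('top',f([(570,325),(522,27),(357,45)]),.02);print('wood',wc)
for yaw in (np.arctan2(u[1],u[0]),(y1+y2)/2,.12):
    R=np.array([[np.cos(yaw),-np.sin(yaw)],[np.sin(yaw),np.cos(yaw)]])
    o=be.mean(0)[:2]-R@[-.035,.073]
    print('yaw',yaw,'O',o,'slate in base',R.T@(s.mean(0)[:2]-o),'wood',((wc[:,:2]-o)@R).round(4).tolist())
```

```text
bar len 0.13681812303674476 yaw 0.08376947500175666 [[ 0.62321362 -0.03801639  0.036     ]
 [ 0.48687526 -0.04946417  0.036     ]]
slate c [ 0.55180215 -0.11854449  0.026     ] [np.float64(0.0657), np.float64(0.0636), np.float64(0.0655), np.float64(0.0641)]
slate yaws 0.07002661811569924 0.07816750661136322
mask bar yaw 0.08870500320543381 y at x=.56 -0.04313309179414403
wood [[ 0.49380998 -0.16740261  0.02      ]
 [ 0.67393926 -0.15345969  0.02      ]
 [ 0.66621864 -0.05373064  0.02      ]]
yaw 0.08376947500175666 O [ 0.59602973 -0.1135558 ] slate in base [-0.0444899  -0.00127061] wood [[-0.1064, -0.0451], [0.0743, -0.0463], [0.0749, 0.0537]]
yaw 0.07409706236353122 O [ 0.59535254 -0.11394895] slate in base [-0.0437711  -0.00135892] wood [[-0.1052, -0.0458], [0.0754, -0.0452], [0.0751, 0.0548]]
yaw 0.12 O [ 0.59853173 -0.11202539] slate in base [-0.04717395 -0.00087812] wood [[-0.1106, -0.0424], [0.0699, -0.0502], [0.0742, 0.0498]]
```

arm_command(motion=[0, 0, 0, 0, 0, -0.083, 0, 0, 0, 0, 0, -0.083, 0, 0, 0, 0, 0, -0.083, 0, 0, 0, 0, 0, -0.083, 0, 0, 0, 0, 0, 0], jaw=0.41)

```text
t: 0.52
tcp_pos: [0.1606, 0.6295, 0.2048]
tcp_rot: [-0.042, 0.999, -0.0, -0.0]
wrist_force: [-0.0, 0.5, -0.3]
grip_width: 0.0642
finger_force: 0.0
```

arm_command(motion=[-0.006, -0.016, 0, 0, 0, 0, -0.012, -0.032, 0, 0, 0, 0, -0.0145, -0.0385, 0, 0, 0, 0, -0.0145, -0.0385, 0, 0, 0, 0, -0.0145, -0.0385, 0, 0, 0, 0, -0.0145, -0.0385, 0, 0, 0, 0, -0.0145, -0.0385, 0, 0, 0, 0, -0.0145, -0.0385, 0, 0, 0, 0, -0.0145, -0.0385, 0, 0, 0, 0, -0.0145, -0.0385, 0, 0, 0, 0, -0.0145, -0.0385, 0, 0, 0, 0, -0.0145, -0.0385, 0, 0, 0, 0, -0.0145, -0.0385, 0, 0, 0, 0, -0.0145, -0.0385, 0, 0, 0, 0, -0.0145, -0.0385, 0, 0, 0, 0, -0.0145, -0.0385, 0, 0, 0, 0, -0.0145, -0.0385, 0, 0, 0, 0, -0.0145, -0.0385, 0, 0, 0, 0, -0.0145, -0.0385, 0, 0, 0, 0, 0, 0, 0, 0, 0, 0])

```text
t: 2.18
tcp_pos: [0.4838, -0.054, 0.2055]
tcp_rot: [-0.037, 0.999, -0.001, 0.0]
wrist_force: [1.0, 0.3, -0.7]
grip_width: 0.0555
finger_force: 0.0
```

arm_command(motion=[-0.005, -0.012, 0.01, 0, 0, 0, -0.005, -0.012, 0.025, 0, 0, 0, -0.005, -0.011, 0.025, 0, 0, 0, 0, 0, 0.025, 0, 0, 0, 0, 0, 0.025, 0, 0, 0, 0, 0, 0.015, 0, 0, 0, 0, 0, 0.005, 0, 0, 0, 0, 0, 0, 0, 0, 0, 0, 0, 0, 0, 0, 0])

```text
t: 2.93
tcp_pos: [0.5002, -0.0821, 0.0761]
tcp_rot: [-0.041, 0.999, -0.0, 0.0]
wrist_force: [-0.9, -0.6, -0.2]
grip_width: 0.0555
finger_force: 0.0
```

Run:
```python
from h import *
s=env.get_state();print(s['tcp_pos'],s['tcp_rot'],s['grip_width'])
ims=[]
for n in("top","side"):
    p,d=env.capture(n);np.save(n+'1.npy',d);c=p[150:290,290:470] if n=='top' else p[120:240,210:390]
    ims.append(cv2.resize(c,(790,int(790*c.shape[0]/c.shape[1])),interpolation=cv2.INTER_CUBIC))
for i,c in enumerate(ims): cv2.imwrite(f'pics/d{i}.png',c[:600])
```

```text
[ 0.50020117 -0.08213303  0.07614243] [-4.08660404e-02  9.99164548e-01 -1.54910576e-04  3.86831143e-04] 0.05549882886637643
```

View pics/d1.png

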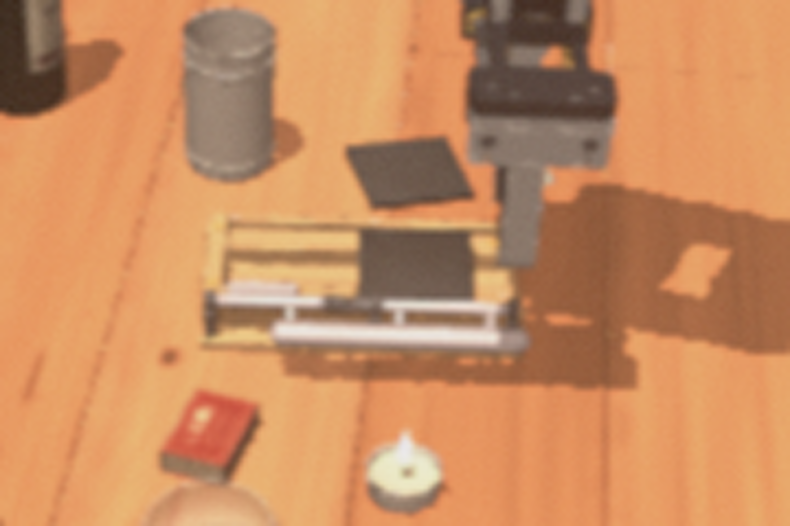

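View pics/d0.png

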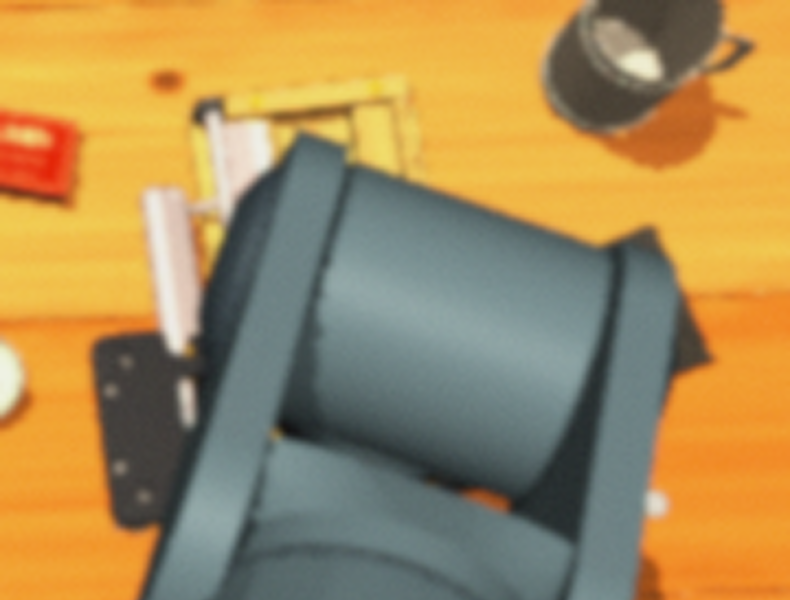

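The side crop shows the +y fingertip bottom at crop (500–540, 264), above the bar's near end at (527,340). The arm hides most of the top view.

Run:
```python
from h import *
s=env.get_state();T=s['tcp_pos'];yaw=.082;R=np.array([[np.cos(yaw),-np.sin(yaw)],[np.sin(yaw),np.cos(yaw)]]);O=np.array([.596,-.114])
k=790/180
def show(n,P):
    q=proj('side',P)[0];print(n,((q-[210,120])*k).round(0))
for dx in(-.008,.008):
    for dy in (.02775,.04025): show(f'tip {dx} {dy}',[*(T[:2]+R@[dx,dy]),T[2]])
for x,y,z in [(-.105,.073,.036),(.035,.073,.036),(.035,.084,.03),(-.105,.084,.03),(-.105,.046,.036),(.075,.054,.0),(-.105,.054,0),(-.045-.033,-.034,.026),(-.078,.034,.026)]: show((x,y,z),[*(O+R@[x,y]),z])
d=np.load('side1.npy')
for c in[(520,250),(420,336),(415,265),(350,336)]:
    P=depthz('side',d,int(210+c[0]/k),int(120+c[1]/k));print(c,P.round(4),R.T@(P[:2]-O))
```

```text
tip -0.008 0.02775 [528. 258.]
tip -0.008 0.04025 [529. 273.]
tip 0.008 0.02775 [497. 257.]
tip 0.008 0.04025 [498. 272.]
(-0.105, 0.073, 0.036) [530. 327.]
(0.035, 0.073, 0.036) [271. 318.]
(0.035, 0.084, 0.03) [270. 340.]
(-0.105, 0.084, 0.03) [530. 348.]
(-0.105, 0.046, 0.036) [528. 296.]
(0.075, 0.054, 0.0) [200. 346.]
(-0.105, 0.054, 0) [523. 356.]
(-0.078, -0.034, 0.026) [472. 224.]
(-0.078, 0.034, 0.026) [476. 295.]
(520, 250) [ 0.4969 -0.0411  0.0951] [-0.09284722  0.08073633]
(420, 336) [ 0.5456 -0.0356  0.0361] [-0.04377889  0.08228748]
(415, 265) [ 0.5528 -0.1121  0.0255] [-0.04286492  0.00541939]
(350, 336) [ 0.583  -0.0306  0.0361] [-0.00617258  0.08418792]
```

arm_command(motion=[0.002, -0.0055, 0.01, 0, 0, 0, 0, 0, 0.012, 0, 0, 0, 0, 0, 0.01, 0, 0, 0, 0, 0, 0.004, 0, 0, 0, 0, 0, 0.004, 0, 0, 0, 0, 0, 0.004, 0, 0, 0, 0, 0, 0.004, 0, 0, 0, 0, 0, 0, 0, 0, 0])

```text
t: 3.7
tcp_pos: [0.4983, -0.0881, 0.0272]
tcp_rot: [-0.041, 0.999, -0.0, -0.0]
wrist_force: [-2.0, -0.7, 2.7]
grip_width: 0.0557
finger_force: 1.4
```

arm_command(motion=[0, 0, 0.003, 0, 0, 0, 0, 0, 0.003, 0, 0, 0, 0, 0, 0.002, 0, 0, 0, 0, 0, 0, 0, 0, 0, 0, 0, 0, 0, 0, 0, 0, 0, 0, 0, 0, 0])

```text
t: 4.2
tcp_pos: [0.4991, -0.0898, 0.021]
tcp_rot: [-0.042, 0.999, -0.002, 0.0]
wrist_force: [-4.3, -5.7, 8.7]
grip_width: 0.0556
finger_force: 5.1
```

Run:
```python
from h import *
s=env.get_state();print(s['tcp_pos'],s['wrist_force'],s['moment'])
p,d=env.capture('side');c=p[120:240,210:390];cv2.imwrite('pics/e1.png',cv2.resize(c,(790,527),interpolation=cv2.INTER_CUBIC))
```

```text
[ 0.49913805 -0.0897654   0.02102527] [-4.28357519 -5.71210284  8.68612082] [-0.85711893  0.96196845  0.17524464]
```

View pics/e1.png

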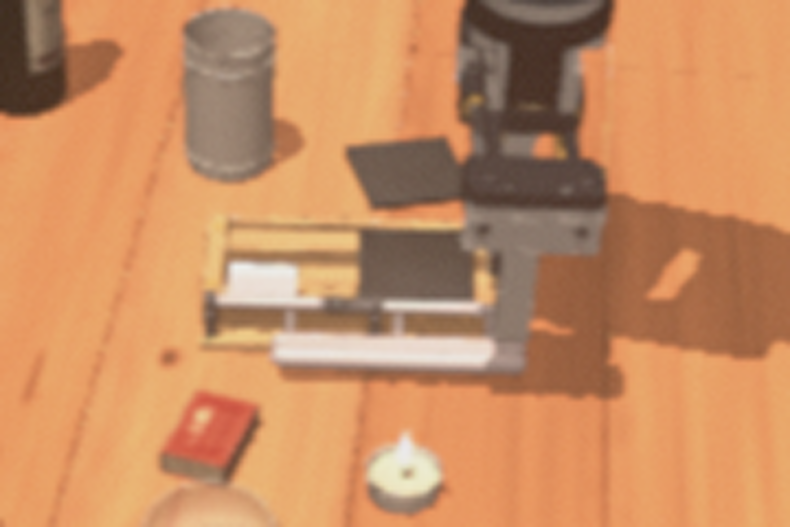

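arm_command(motion=[0, 0, 0.0015, 0, 0, 0, 0, 0, 0, 0, 0, 0, -0.003, 0, 0, 0, 0, 0, -0.004, 0, 0, 0, 0, 0, -0.004, 0, 0, 0, 0, 0, -0.004, 0, 0, 0, 0, 0, -0.004, 0, 0, 0, 0, 0, -0.004, 0, 0, 0, 0, 0, -0.004, 0, 0, 0, 0, 0, -0.004, 0, 0, 0, 0, 0, -0.004, 0, 0, 0, 0, 0, 0, 0, 0, 0, 0, 0])

```text
t: 5.25
tcp_pos: [0.5325, -0.0842, 0.0182]
tcp_rot: [-0.041, 0.999, 0.001, -0.001]
wrist_force: [-4.3, 3.1, 7.2]
grip_width: 0.0555
finger_force: 4.1
```

Run:
```python
from h import *
s=env.get_state();T=s['tcp_pos'];yaw=.082;R=np.array([[np.cos(yaw),-np.sin(yaw)],[np.sin(yaw),np.cos(yaw)]]);O=np.array([.596,-.114])
print(R.T@(T[:2]-O),T,s['wrist_force'],s['moment'])
p,d=env.capture('side');c=p[120:240,210:390];cv2.imwrite('pics/f1.png',cv2.resize(c,(790,527),interpolation=cv2.INTER_CUBIC))
```

```text
[-0.06080038  0.0349206 ] [ 0.53254364 -0.08417678  0.01819185] [-4.25140877  3.05271013  7.23476391] [0.60605167 0.89625892 0.08807499]
```

View pics/f1.png

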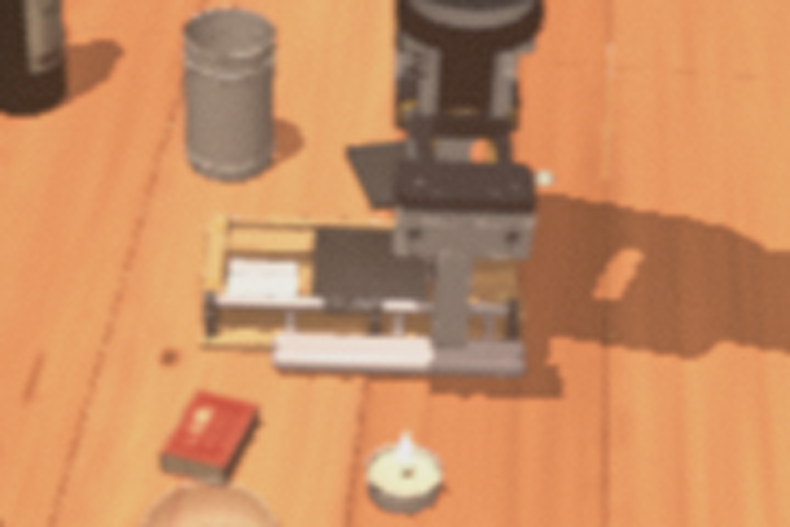

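The slate's far edge moved from column 362 to 316, about 25 mm, and it stays square with the lip still raised. About 51 mm remain.

arm_command(motion=[-0.003, 0, 0, 0, 0, 0, -0.004, 0, 0, 0, 0, 0, -0.004, 0, 0, 0, 0, 0, -0.004, 0, 0, 0, 0, 0, -0.004, 0, 0, 0, 0, 0, -0.004, 0, 0, 0, 0, 0, -0.004, 0, 0, 0, 0, 0, -0.004, 0, 0, 0, 0, 0, -0.004, 0, 0, 0, 0, 0, -0.004, 0, 0, 0, 0, 0, -0.003, 0, 0, 0, 0, 0, -0.002, 0, 0, 0, 0, 0, 0, 0, 0, 0, 0, 0])

```text
t: 6.38
tcp_pos: [0.576, -0.0804, 0.0182]
tcp_rot: [-0.041, 0.999, 0.001, -0.002]
wrist_force: [-5.4, 2.7, 8.2]
grip_width: 0.0558
finger_force: 4.5
```

arm_command(motion=[-0.002, 0, 0, 0, 0, 0, -0.002, 0, 0, 0, 0, 0, -0.001, 0, 0, 0, 0, 0, 0, 0, 0, 0, 0, 0, 0, 0, 0, 0, 0, 0])

```text
t: 6.8
tcp_pos: [0.5806, -0.08, 0.0182]
tcp_rot: [-0.041, 0.999, 0.001, -0.002]
wrist_force: [-6.5, 1.5, 9.3]
grip_width: 0.0554
finger_force: 4.7
```

Run:
```python
from h import *
s=env.get_state();T=s['tcp_pos'];yaw=.082;R=np.array([[np.cos(yaw),-np.sin(yaw)],[np.sin(yaw),np.cos(yaw)]]);O=np.array([.596,-.114])
print(R.T@(T[:2]-O),T,s['wrist_force'],s['moment'])
p,d=env.capture('side');c=p[120:240,210:390];cv2.imwrite('pics/g1.png',cv2.resize(c,(790,527),interpolation=cv2.INTER_CUBIC))
```

```text
[-0.01253746  0.03510944] [ 0.58062892 -0.08003545  0.01820688] [-6.54599244  1.50748049  9.31191629] [0.73434907 1.30402277 0.21046747]
```

View pics/g1.png

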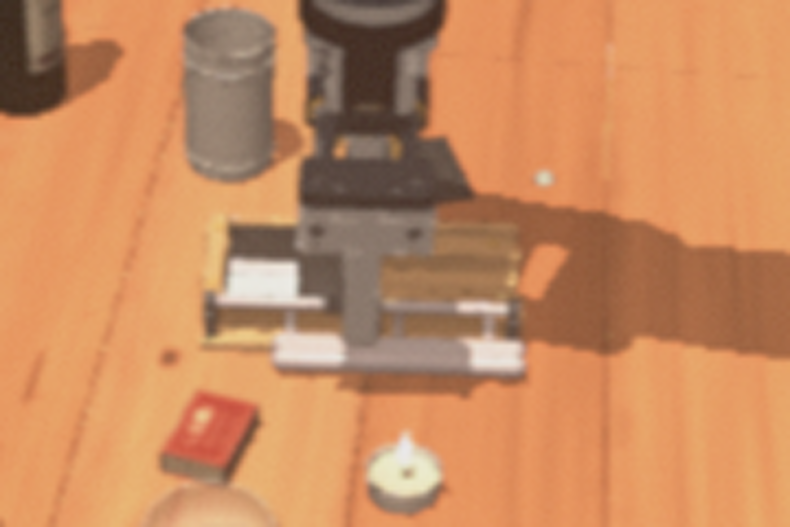

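The slate is under the raised lip with its far edge close to the stop. I'll ease it home until the push force rises.

arm_command(motion=[-0.001, 0, 0, 0, 0, 0, -0.001, 0, 0, 0, 0, 0, 0, 0, 0, 0, 0, 0, 0, 0, 0, 0, 0, 0])

```text
t: 7.18
tcp_pos: [0.5821, -0.0799, 0.0182]
tcp_rot: [-0.041, 0.999, 0.001, -0.003]
wrist_force: [-8.8, 1.7, 11.0]
grip_width: 0.0556
finger_force: 6.3
```

arm_command(motion=[-0.001, 0, 0, 0, 0, 0, -0.001, 0, 0, 0, 0, 0, 0, 0, 0, 0, 0, 0, 0, 0, 0, 0, 0, 0])

```text
t: 7.52
tcp_pos: [0.5822, -0.0799, 0.0181]
tcp_rot: [-0.041, 0.999, 0.001, -0.005]
wrist_force: [-15.4, 0.7, 16.6]
grip_width: 0.0555
finger_force: 9.9
```

The TCP stalled at x = 0.582 while the force rose to 15 N, so the slate is home. Next I back off, then raise.

arm_command(motion=[0, 0, 0, 0, 0, 0, 0, 0, 0, 0, 0, 0, 0.003, 0, 0, 0, 0, 0, 0.003, 0, 0, 0, 0, 0, 0.004, 0, 0, 0, 0, 0, 0.004, 0, 0, 0, 0, 0, 0, 0, 0, 0, 0, 0])

```text
t: 8.1
tcp_pos: [0.5744, -0.082, 0.02]
tcp_rot: [-0.041, 0.999, -0.0, 0.003]
wrist_force: [1.7, 2.0, 6.9]
grip_width: 0.0557
finger_force: 3.2
```

arm_command(motion=[0, 0, -0.003, 0, 0, 0, 0, 0, -0.003, 0, 0, 0, 0, 0, -0.003, 0, 0, 0, 0, 0, -0.003, 0, 0, 0, 0, 0, -0.003, 0, 0, 0, 0, 0, -0.004, 0, 0, 0, 0, 0, -0.008, 0, 0, 0, 0, 0, -0.015, 0, 0, 0, 0, 0, -0.025, 0, 0, 0, 0, 0, -0.03, 0, 0, 0, 0, 0, -0.03, 0, 0, 0, 0.02, 0, -0.03, 0, 0, 0, 0.03, 0.02, -0.02, 0, 0, 0, 0.03, 0.03, 0, 0, 0, 0, 0.03, 0.03, 0, 0, 0, 0, 0.03, 0.03, 0, 0, 0, 0, 0.02, 0.03, 0, 0, 0, 0, 0, 0.03, 0, 0, 0, 0, 0, 0.02, 0, 0, 0, 0, 0, 0, 0, 0, 0, 0])

```text
t: 9.77
tcp_pos: [0.3977, 0.0953, 0.1953]
tcp_rot: [-0.043, 0.999, 0.0, 0.0]
wrist_force: [0.2, 0.1, 0.8]
grip_width: 0.0553
finger_force: 0.0
```

Run:
```python
from h import *
s=env.get_state();print(s['tcp_pos'],s['wrist_force'],s['t'])
p,d=env.capture('top');c=p[150:290,290:470];cv2.imwrite('pics/h0.png',cv2.resize(c,(771,600),interpolation=cv2.INTER_CUBIC))
yaw=.082;R=np.array([[np.cos(yaw),-np.sin(yaw)],[np.sin(yaw),np.cos(yaw)]]);O=np.array([.596,-.114])
for x,y in[(64,-34),(-2,-34),(-2,34),(31,0)]:
    q=proj('top',[*(O+R@[x/1e3,y/1e3]),.026])[0];print((x,y),((q-[290,150])*771/180).round())
```

```text
[0.39768501 0.09530794 0.1953386 ] [0.21718513 0.13571467 0.82831149] 9.7667
(64, -34) [379.  97.]
(-2, -34) [401. 236.]
(-2, 34) [253. 254.]
(31, 0) [316. 175.]
```

View pics/h0.png

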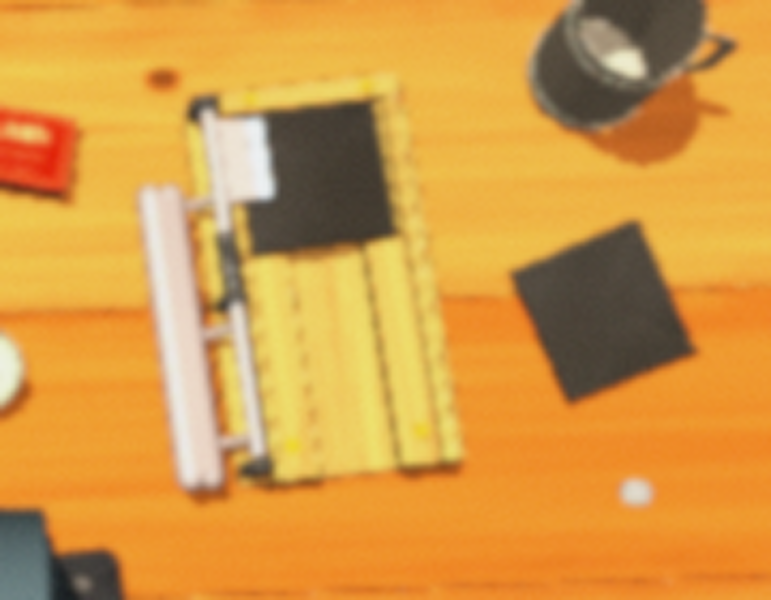

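The slate is home: its far edge meets the stop at row 100, its rear edge is at rows 236–252 as predicted, and the lip rests on it at (270,160). The arm is clear, so I'm handing in.

```bash
python3 -c "
from station import env
print(env.finish_job())"
```

```text
the job is handed in; nothing more can be done
None
```

The slate is pushed home against the end stop and clamped under the lip, the arm is clear, and the job was handed in at about 9.8 s; the hand-in returned no verdict.

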